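# Fit and lock the twist anchor in the sloped panel

## Task

Fit the twist anchor (the part with the flat bar grip) into the sloped plywood panel: take it from the wooden rack, put its T-foot through the slot inside the lock collar until its flange lies flat on the panel, and give it a quarter turn, either way, so that it stands square across the slot. Then swing the lock collar by its peg, anticlockwise seen from above, to the locked mark at its stop, so that its two tongues cover the flange. Let go of everything and leave the other things where they are.

Things in the scene. Friction and masses are not known exactly. Their poses are not given: they have to be found in the camera images.
- anchor: Twist anchor, steel, 0.2 kg, upright in a rack pocket. Origin: centre of its flange's underside; z up its axis, x along flange, grip and T-foot. Below: round neck 13 thick, 17 long, then T-foot 64 (x) x 13 (y) x 12, underside at z -29. Flange 74 (x) x 28 (y) x 8; above it a round hub 22 thick to z 24 and a flat bar grip 44 (x) x 16 (y), z 24 to 66: pinch it along y. All mm.
- anchor_grip (a point): Middle of the anchor's flat bar grip, on its axis, 45 mm above the flange's underside. The neck is 5 mm longer than the panel is thick, so with the flange on the panel the foot turns freely beneath it. Seated and locked, the anchor's origin is at the panel's origin, its z along the panel's z and its x along the panel's x (either way round).
- panel: Plywood panel of the sloped stand, fixed, 230 (x) x 250 (y) x 12 mm, sloping 30 degrees, its face looking up and towards the robot. Origin: centre of the slot, on the face. z: outward normal; x: up the slope, away from the robot; y: level, along the slot. Slot 70 mm long (y), 18 mm wide (x), right through, free space below; the lock collar lies around it.
- collar (a joint): Angle (rad) of the captive lock collar about the panel's z through the slot's centre, growing anticlockwise seen from above. Starts 0 to 0.20 (open); 0.80 is the locked mark, a hard stop by a small dark block. It turns stiffly (0.15 N m) and stays where left. At 0.80 its tongues point along the panel's +x and -x; open, they are clear of a flange that lies along the slot.
- collar_ring (a point): Centre of the aluminium lock collar, 0.5 mm above the panel's origin. Ring of outer radius 60 mm and inner radius 44 mm, top 12.5 mm above the panel; two opposite steel tongues reach inward to radius 31 mm, from 12.5 to 18.5 mm above the panel, so that the seated flange passes beneath them.
- collar_peg (a point): Point on the axis of the collar's upright round steel peg, 45.5 mm above the panel's face. Peg 20 mm thick, parallel to the panel's z, up to 62.5 mm above the panel, at radius 95 mm on the end of a 20 mm wide lever; it moves with the collar, on the panel's -y side: at collar 0.80 it lies 67 degrees clockwise from the panel's +x.
- rack: Wooden rack, fixed, 100 (x) x 150 (y) x 40 mm high, with two pockets 68 (x) x 22 (y) mm, through to the table, at y = +42 and -42 mm. Origin: centre of its underside. The anchor stands in one pocket, the round plug in the other; their origins are level with its top, their x along its x.
- plug: Round plug, steel, with a round knob 36 mm thick and a round 44 mm flange, top 60 mm above the rack; not the anchor, leave it. Origin: centre of the flange's underside.
- glue: White glue bottle, 36 mm across, 90 mm tall; leave it. Origin: centre of its underside.
- mug: White mug, 80 mm across, 90 mm tall; leave it. Origin: centre of its underside.
- carton: Cardboard box 70 x 90 x 50 mm; leave it. Origin: centre of its underside.
- screwdriver: Screwdriver lying on the table; leave it. Origin under its middle.
- marker: White marker pen with black cap, 125 mm long, lying on the table; leave it. Origin under its middle.
- spool: Wire spool, 90 mm across, 48 mm tall; leave it. Origin: centre of its underside.
Mind the look-alikes: they are no part of the job. What is shaped like the anchor but green or turquoise is not meant.

How it is judged:
On the way, in this order (a step that is already met when the one before it is completed fails the run):
1. the anchor's foot is through the slot and its flange lies on the panel (x of anchor in the frame of panel between -0.012 and 0.012 m and y of anchor in the frame of panel between -0.012 and 0.012 m and z of anchor in the frame of panel between -0.004 and 0.004 m and angle between the z axis of anchor and the z axis of panel, either way round below 0.12 rad), for 0.2 s.
2. the seated anchor has been turned a quarter turn, square across the slot (all of step 1 and angle between the x axis of anchor and the x axis of panel, either way round below 0.26 rad), for 0.2 s.
3. the lock collar has been swung to its locked mark over the flange (all of step 2 and value of joint collar above 0.7 rad), for 0.2 s.
At the end, for the whole second after the job is handed in: The anchor sits in the slot with its flange on the panel (origin within 12 mm of the slot's centre along the face and 4 mm in height, upright on the panel within 0.12 rad), square across the slot within 15 degrees, at rest, and the collar is at its locked mark (0.70 rad or more of 0.80) (all of step 3 and linear speed of anchor below 0.02 m/s); the robot touches nothing.
It fails at once if the round plug is moved more than 30 mm (distance of plug from where it was at the start of the episode above 0.03 m).
It fails at once if a bystander (glue, mug, carton, screwdriver, marker or spool) is moved more than 30 mm (distance of any of glue, mug, carton, screwdriver, marker, spool from where it was at the start of the episode above 0.03 m).
It also fails if it takes over 58 s, if anything falls off the work surface, if the arm or the gripper's body presses on something with over 40 N, if the wrist force passes 120 N, or if a joint passes its speed limit or range.

## Robot

A 6-joint arm with a two-finger parallel gripper is mounted at the origin on the work surface. World frame = base frame: x ahead of the robot, y to its left, z up, the work surface at z = 0. Lengths are in m, angles in rad, forces in N, time in s.
With the tool pointing down it reaches from about 0.275 to 0.85 m from the base axis. Payload 19 kg.
Tool frame: the origin (TCP) lies on the centre line of the jaws, within the pads' length; the fingertips stand 25 mm ahead of it and the grasp point (between the pads) lies 6 mm ahead of it; x points along the fingers, y is the direction in which the jaws open and shut, and the axes are right-handed (so a half turn about x gives the same grasp; the last joint's range is limited). The gripper opens to 85 mm and grips with 20 to 120 N. Pads are 22 mm wide; open, the fingers measure 114 mm over their backs; the gripper's body (76 mm by 85 mm) begins 54 mm behind the grasp point. The pads swing forward as they close: fully open they stand 13 mm farther back than shut.
Start: joints at [-1.248, 0.15, 1.437, -0, 1.554, -0.134], TCP at [0.254, -0.516, 0.256] pointing down, gripper open.
Joint ranges: [-2.8, 2.8], [-0.68, 2.1], [0.12, 2.68], [-1.39, 4.53], [0.16, 2.79], [-2.81, 2.81]. Speed limits (rad/s): [1.89, 1.89, 2.22, 3.01, 3.01, 3.01].

## Interface

Orientations are given as a rotation vector (axis times angle).
In Python, from rig import r, cams gives the robot as it stands.
- The arm moves only by the shell command python3 -m crank 'ROWS' [FORCE]. ROWS is JSON, a list that holds one entry, the list of rows, each a list of 7 numbers: the turn, a rotation vector about the tool's x, y, z in degrees, then the shift along the tool's x, y, z in mm, then the opening, from 0 (shut) to 1 (fully open). A call has 1 to 10 rows; each row is the pose to reach, as a shift and turn from the pose commanded when the call began, along the tool's axes at that moment; what a row does not reach only later rows make up. A row lasts 1/10 s, in which the tool goes at most 50 mm and 8.59 degrees, less where a joint would pass 70% of its speed; a pose out of reach is approached as far as the arm can. A call with a gripper value outside its range is refused whole. The fingers move at their own pace and stop on an object; FORCE is the grip in N (left out, the last holds). Time passes only in rows, so rows that repeat a pose let the fingers close. It gives the time, the measured TCP pose, the force and the opening at its end, in the units of the state.
- r.get_obs(): the state, without advancing time (a new reading comes with each control period).
- cams.get_image(name): name is "scene" or "top"; returns (picture, depth): 384x512x3 uint8, red, green, blue; 384x512 float32, m along the optical axis (not along the pixel's ray), 0 where there is no reading.
- cams.camera_model(name): a dict with "intrinsics" (3x3 intrinsics, pixels), "dist_coeffs" ([k1, k2, p1, p2, k3] as OpenCV has them; the pictures are not rectified), "rvec" (rotation vector, rad) and "tvec" (3), from world to camera coordinates, as OpenCV has them. Camera axes: x right, y down, z forward; pixel columns grow to the right and rows downward; lengths in m; the calibration is good to about 2 mm. A picture is of the moment at which its call begins. camera_model takes no time and is no camera call.
- r.job_done(): hands the job in, once; it reports no verdict.
The state is a dict: "time": time; "qpos": joint angles; "joint_vel": joint speeds; "effort": joint torques, N m; "ee_pos": TCP position; "orientation": TCP orientation; "ft_force": force on the tool from outside, world axes, zero at the start; "wrist_torque": the same for the moment, N m; "gripper_width": finger opening in m.
Only numpy, scipy, OpenCV 4.12 (cv2) and the standard library are available. Lean on these libraries where they do the work, as an engineer would, in place of code of your own. Each camera call takes 0.05 s, during which the arm holds its last target.

## Working session

There is one attempt and no reset: what is moved stays moved. The work goes in short steps, Python scripts to look and compute and a shell command to move; the robot and the scene stay as the last step left them, time stands still between calls to the robot, and variables do not carry over. Pictures are saved under pics/ and viewed, and the job is handed in when it is done.

```bash
ls; mkdir -p pics
python3 - <<'E'
from rig import r,cams
import cv2,numpy as np
for n in("scene","top"):
    im,d=cams.get_image(n); cv2.imwrite(f"pics/{n}0.png",im[:,:,::-1]); np.savez(f"{n}0.npz",im=im,d=d)
    print(n,cams.camera_model(n))
print(r.get_obs())
E
```

```text
pics
scene {'intrinsics': array([[410.79264598,   0.        , 258.6068803 ],
       [  0.        , 410.79264598, 193.40420339],
       [  0.        ,   0.        ,   1.        ]]), 'dist_coeffs': array([0.02790271, 0.        , 0.        , 0.        , 0.        ]), 'rvec': array([ 1.80851267,  1.35475731, -0.69242114]), 'tvec': array([-0.18719319, -0.18237514,  1.79088349])}
top {'intrinsics': array([[439.16493343,   0.        , 250.87776887],
       [  0.        , 439.16493343, 189.83631137],
       [  0.        ,   0.        ,   1.        ]]), 'dist_coeffs': array([-0.02166655,  0.        ,  0.        ,  0.        ,  0.        ]), 'rvec': array([ 2.14538687, -2.19937063,  0.10636879]), 'tvec': array([0.02866743, 0.54067437, 1.34366419])}
{'time': 0.1, 'qpos': array([-1.24799933e+00,  1.50932750e-01,  1.43793641e+00,  1.43749935e-05,
        1.55380463e+00, -1.34015220e-01]), 'joint_vel': array([ 1.20636572e-04, -8.71639431e-04, -1.30646426e-03,  1.40765135e-03,
        2.28457736e-03,  3.99167504e-05]), 'effort': array([ 1.58978226e-03, -7.14378977e+01, -5.71794176e+01, -3.18352731e-04,
        7.20439988e-03,  7.32085795e-06]), 'ee_pos': array([ 0.25354448, -0.51587203,  0.25575288]), 'orientation': array([ 1.96795941,  0.45858623, -1.96813639]), 'ft_force': array([-0.34750795, -0.10553404,  0.50273018]), 'wrist_torque': array([ 0.00945547, -0.02307964,  0.00720408]), 'gripper_width': 0.08540427706989202}
```

View pics/scene0.png

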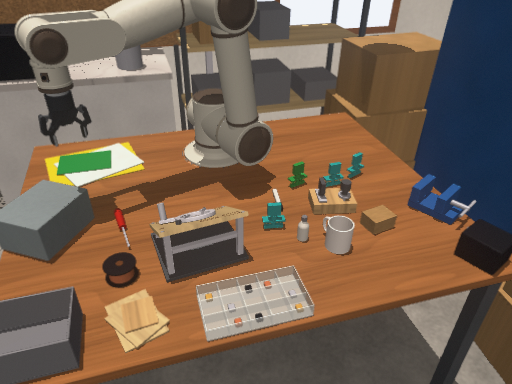

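View pics/top0.png

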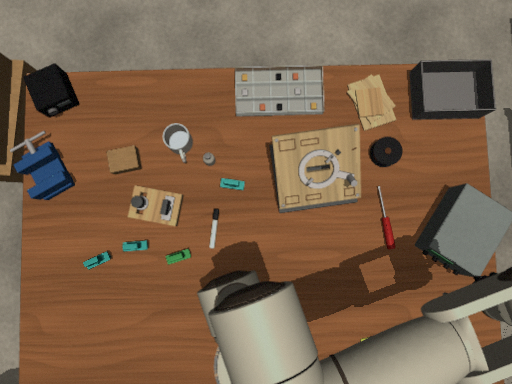

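The top view shows the panel around (318,168) and the rack around (155,206). In the rack, the round plug is at about (138,203) and the anchor at about (167,207). I'll enlarge both.

```bash
cat > h.py <<'E'
import numpy as np,cv2
from scipy.spatial.transform import Rotation as R
def cloud(cams,n,d):
    m=cams.camera_model(n);K=m["intrinsics"];H,W=d.shape
    uv=np.stack(np.meshgrid(np.arange(W),np.arange(H)),-1).reshape(-1,1,2).astype(float)
    xy=cv2.undistortPoints(uv,K,m["dist_coeffs"]).reshape(H,W,2)
    P=np.dstack([xy*d[...,None],d]);Rm=cv2.Rodrigues(m["rvec"])[0]
    return (P-m["tvec"])@Rm
def proj(cams,n,p):
    m=cams.camera_model(n);return cv2.projectPoints(np.atleast_2d(p).astype(float),m["rvec"],m["tvec"],m["intrinsics"],m["dist_coeffs"])[0].reshape(-1,2)
E
python3 - <<'E'
from rig import cams
from h import *
z=np.load("top0.npz");im,d=z["im"],z["d"]
a=cv2.resize(im[175:235,115:195],None,fx=5,fy=5,interpolation=2); b=cv2.resize(im[120:215,265:370],None,fx=5,fy=5,interpolation=2)
c=np.zeros((475,925,3),np.uint8);c[:300,:400]=a;c[:475,400:]=b
c=cv2.resize(c,(800,411));cv2.imwrite("pics/z0.png",c[:,:,::-1])
P=cloud(cams,"top",d)
# panel plane
for (u,v) in[(285,190),(350,185),(285,140),(350,140),(155,206),(167,207),(138,203),(349,180),(319,168),(150,195),(320,300)]:print(u,v,P[v,u].round(4),im[v,u])
E
```

```text
285 190 [ 0.5324 -0.0864  0.0859] [175 150 105]
350 185 [ 0.5438 -0.2838  0.0743] [148 126  87]
285 140 [ 0.6675 -0.0847  0.1636] [125  96  66]
350 140 [ 0.6655 -0.2721  0.1519] [165 140  99]
155 206 [0.4971 0.3112 0.0424] [165 131  89]
167 207 [0.4903 0.2659 0.0863] [23 26 25]
138 203 [0.5037 0.35   0.0951] [80 79 75]
349 180 [ 0.5514 -0.2662  0.1414] [60 60 57]
319 168 [ 0.6066 -0.2021  0.0131] [80 81 76]
150 195 [0.532  0.3281 0.0352] [186 151 104]
320 300 [ 0.1949 -0.1906  0.0036] [74 48 28]
```

View pics/z0.png

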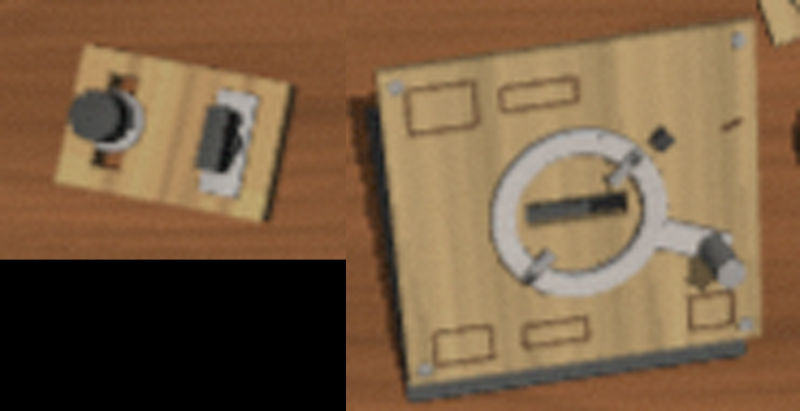

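Run:
```python
from rig import cams
from h import *
z=np.load("top0.npz");im,d=z["im"],z["d"]
P=cloud(cams,"top",d)
# table & plane fit
T=P[150:210,225:265];print("table z",np.median(T[...,2]))
m=np.zeros(d.shape,bool);m[130:208,275:358]=1
Q=P[m];Q=Q[Q[:,2]>.05]
best=None
w=np.ones(len(Q),bool)
for k in range(8):
    A=np.c_[Q[w][:,:2],np.ones(w.sum())];c=np.linalg.lstsq(A,Q[w][:,2],rcond=None)[0]
    res=Q[:,2]-np.c_[Q[:,:2],np.ones(len(Q))]@c; w=abs(res)<.006
n=np.array([-c[0],-c[1],1]);n/=np.linalg.norm(n)
print("normal",n,"tilt",np.degrees(np.arccos(n[2])),"yaw of upslope",np.degrees(np.arctan2(c[1],c[0])),w.sum(),res[w].std())
mm=cams.camera_model("top");K=mm["intrinsics"];Rm=cv2.Rodrigues(mm["rvec"])[0];C=-Rm.T@mm["tvec"]
def onplane(u,v,h=0):
    x=cv2.undistortPoints(np.array([[[u,v]]],float),K,mm["dist_coeffs"])[0,0];ray=Rm.T@np.r_[x,1]
    p0=np.array([0,0,c[2]])+n*h
    return C+ray*((p0-C)@n)/(ray@n)
f=lambda a,b:(265+(a-346)/4.324,120+b/4.324)
pc=[onplane(*f(*q)) for q in[(380,72),(757,20),(762,335),(408,385)]]
print(np.round(pc,4),[np.linalg.norm(pc[i]-pc[(i+1)%4]).round(4) for i in range(4)],"centre",np.mean(pc,0))
e=pc[1]-pc[0];print("y dir yaw",np.degrees(np.arctan2(*(-e)[[1,0]])), np.degrees(np.arctan2(*(pc[3]-pc[2])[[1,0]])))
print("slotc",onplane(*f(577,208)))
l=pc
cv2.imwrite("pics/p0.png",cv2.resize(im[145:195,290:360],None,fx=11,fy=11,interpolation=2)[:,:,::-1])
cv2.imwrite("pics/r0.png",cv2.resize(im[180:232,120:190],None,fx=11,fy=11,interpolation=2)[:,:,::-1])
```

```text
table z -0.00021035990695415416
normal [-0.4913632  -0.05934666  0.86893048] tilt 29.665408391250594 yaw of upslope 6.88680419104808 4784 0.002486564618727123
[[ 0.6764 -0.0502  0.171 ]
 [ 0.7052 -0.2984  0.1704]
 [ 0.5065 -0.3204  0.0565]
 [ 0.4775 -0.0696  0.0573]] [np.float64(0.2499), np.float64(0.2301), np.float64(0.2524), np.float64(0.2299)] centre [ 0.59141932 -0.18464555  0.11380042]
y dir yaw 96.63232297018762 96.59945198957871
slotc [ 0.59181939 -0.18423707  0.11405455]
```

View pics/p0.png

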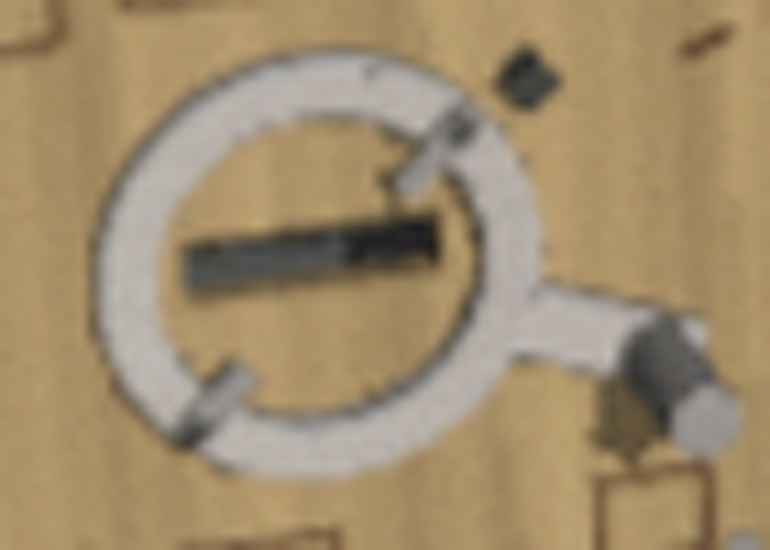

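View pics/r0.png

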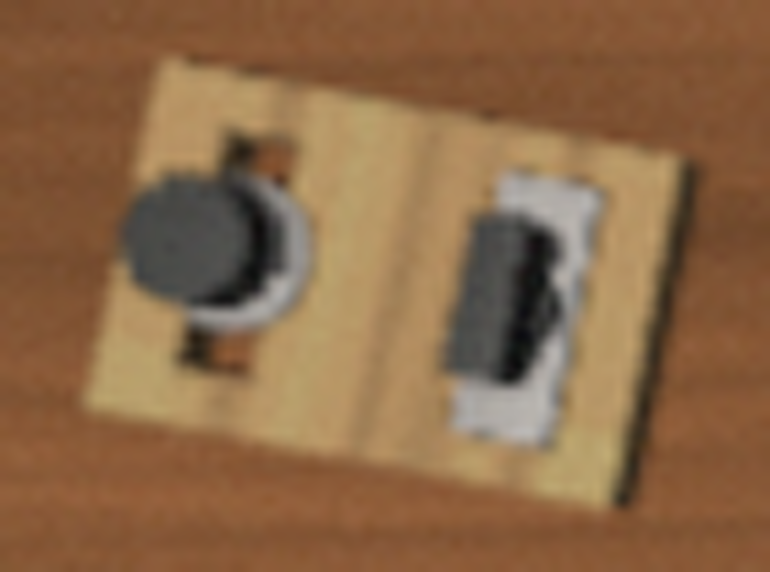

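```bash
cat >> h.py <<'E'
def ray(cams,name,u,v,n,p0):
    mm=cams.camera_model(name);Rm=cv2.Rodrigues(mm["rvec"])[0];C=-Rm.T@mm["tvec"]
    x=cv2.undistortPoints(np.array([[[u,v]]],float),mm["intrinsics"],mm["dist_coeffs"])[0,0];q=Rm.T@np.r_[x,1]
    return C+q*((np.array(p0)-C)@n)/(q@n)
E
python3 - <<'E'
from rig import cams
from h import *
z=np.load("top0.npz");im,d=z["im"],z["d"]
def g(x,y,u0,v0):return (u0+(x+.5)/11-.5, v0+(y+.5)/11-.5)
Z=np.array([0,0,1.])
def quad(pts,h,u0=120,v0=180):
    q=np.array([ray(cams,"top",*g(x,y,u0,v0),Z,[0,0,h]) for x,y in pts]);
    print(np.round(q[:,:2],4).tolist(),"c",q.mean(0).round(4),"sides",[np.linalg.norm(q[i]-q[i-1]).round(4) for i in range(4)])
    e=(q[0]+q[1]-q[2]-q[3]);print(" yaw of x",np.degrees(np.arctan2(e[1],e[0])));return q.mean(0)
quad([(163,58),(690,155),(618,508),(85,405)],.04)
quad([(503,172),(603,190),(548,447),(452,430)],.048)
quad([(472,212),(527,217),(500,380),(445,370)],.106)
tc,sc=None,None
yaw=np.radians(6.7);t=np.radians(30)
Rp=np.array([[np.cos(t)*np.cos(yaw),-np.sin(yaw),-np.sin(t)*np.cos(yaw)],[np.cos(t)*np.sin(yaw),np.cos(yaw),-np.sin(t)*np.sin(yaw)],[np.sin(t),0,np.cos(t)]])
n=Rp[:,2];p0=[.5915,-.1845,.1138]
q=np.array([ray(cams,"top",*g(x,y,290,145),n,p0) for x,y in[(183,247),(437,212),(439,262),(188,298)]])
print("slot",q.mean(0),[np.linalg.norm(q[i]-q[i-1]).round(4) for i in range(4)],((q-q.mean(0))@Rp).round(4).tolist())
o=q.mean(0)
pk=ray(cams,"top",*g(705,420,290,145),n,np.array(o)+n*.0625)
l=(pk-o)@Rp;print("peg",l,np.hypot(*l[:2]),"angle",np.degrees(np.arctan2(l[1],l[0])),"collar",np.arctan2(l[1],l[0])+np.radians(67)+.8)
# scene cam overlay
im2=np.load("scene0.npz")["im"]
def L(x,y,zz):return o+Rp@np.array([x,y,zz])
pts=[L(a*.115,b*.125,0) for a in(-1,1) for b in(-1,1)]+[L(a*.009,b*.035,0) for a in(-1,1) for b in(-1,1)]
S=6;u0,v0=145,195
c=cv2.resize(im2[v0:v0+80,u0:u0+110],None,fx=S,fy=S,interpolation=2)
for p in proj(cams,"scene",np.array(pts)):cv2.circle(c,tuple(int((p[i]-(u0,v0)[i]+.5)*S) for i in(0,1)),3,(255,0,0),1)
cv2.imwrite("pics/s0.png",c[:,:,::-1])
u0,v0=300,170
c=cv2.resize(im2[v0:v0+55,u0:u0+70],None,fx=10,fy=10,interpolation=2)
cv2.imwrite("pics/s1.png",c[:,:,::-1])
E
```

```text
[[0.5644, 0.3754], [0.5334, 0.2272], [0.4351, 0.2483], [0.4674, 0.3972]] c [0.5001 0.312  0.04  ] sides [np.float64(0.0995), np.float64(0.1514), np.float64(0.1005), np.float64(0.1524)]
 yaw of x -12.387948315209126
[[0.5292, 0.2782], [0.5234, 0.2504], [0.4523, 0.2662], [0.4576, 0.2929]] c [0.4906 0.2719 0.048 ] sides [np.float64(0.073), np.float64(0.0285), np.float64(0.0729), np.float64(0.0272)]
 yaw of x -12.069209107332288
[[0.5135, 0.2754], [0.5118, 0.2607], [0.4685, 0.2682], [0.4715, 0.2828]] c [0.4913 0.2717 0.106 ] sides [np.float64(0.0426), np.float64(0.0148), np.float64(0.0439), np.float64(0.0149)]
 yaw of x -9.927077831888468
slot [ 0.59292699 -0.18262294  0.11474469] [np.float64(0.0148), np.float64(0.0684), np.float64(0.0144), np.float64(0.068)] [[0.0074, 0.0343, -0.0], [0.0072, -0.0342, 0.0], [-0.0072, -0.034, -0.0], [-0.0074, 0.034, 0.0]]
peg [-0.03486308 -0.0875418   0.0625    ] 0.09422845085891811 angle -111.71466801310089 collar 0.01958181923519864
```

View pics/s0.png

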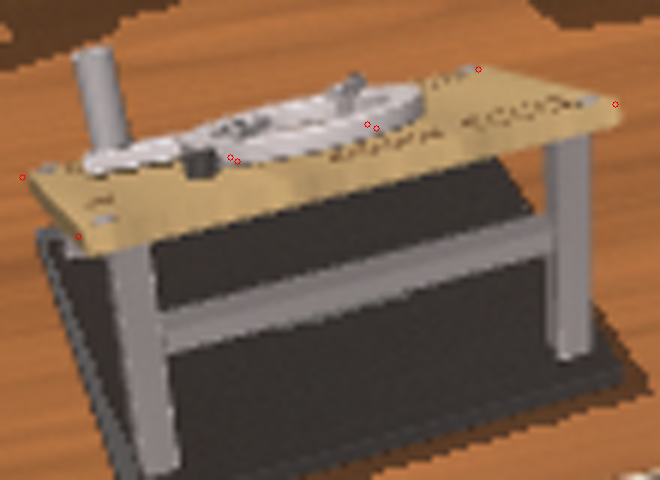

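View pics/s1.png

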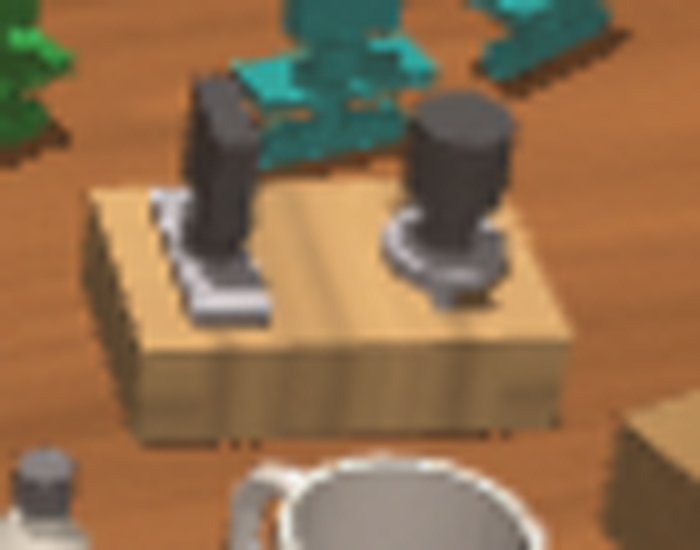

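Run:
```python
from rig import cams
from h import *
import cv2
im=np.load("top0.npz")["im"];im2=np.load("scene0.npz")["im"]
def tile(im,cs,S=24,w=16):
    return np.hstack([cv2.copyMakeBorder(cv2.resize(im[v-w//2:v+w//2,u-w//2:u+w//2],None,fx=S//2,fy=S//2,interpolation=0),1,1,1,1,0,value=(255,0,0)) for u,v in cs])
a=tile(im,[(273,137),(360,125),(361,197),(279,209)]);b=tile(im2,[(150,225),(160,236),(225,207),(248,213)])
cv2.imwrite("pics/c0.png",np.vstack([a,b])[:,:,::-1])
```

```text
(no output)
```

View pics/c0.png

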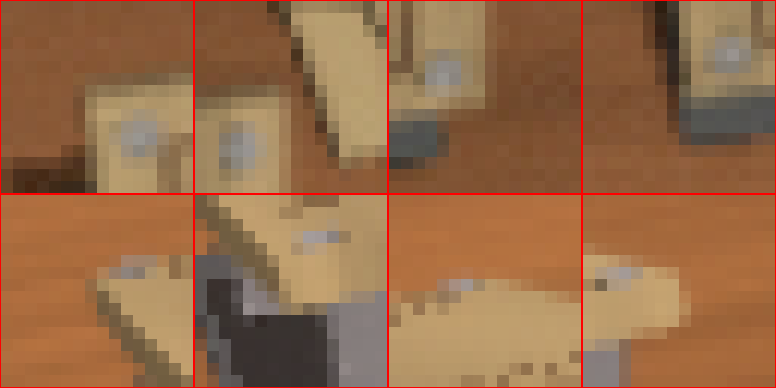

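Run:
```python
from rig import cams
from h import *
from scipy.optimize import least_squares
def RP(yaw,t):return (R.from_euler('z',yaw)*R.from_euler('y',-t)).as_matrix()
S=[(1,1),(1,-1),(-1,-1),(-1,1)]
tc=np.array([(271.9,135.75),(359,123.9),(360.75,197.3),(278.75,208.9)])
ts=np.array([(276.1,139.7),(355.1,128.5),(357,194.4),(282.9,205)])
ss=np.array([(242.4,210.9),(161.9,231.1),(152.1,222.6),(223,206)])
sl=np.array([(290+(x+.5)/11-.5,145+(y+.5)/11-.5) for x,y in[(183,247),(437,212),(439,262),(188,298)]])
def res(p,use):
    M=RP(p[3],np.radians(30));W=lambda a,b,h:np.array([p[:3]+M@[i*a,j*b,h] for i,j in S])
    o=[]
    o.append(proj(cams,"top",W(.115,.125,0))-tc)
    o.append(proj(cams,"top",W(p[4],p[5],.001))-ts)
    o.append(proj(cams,"scene",W(p[4],p[5],.001))-ss)
    s=proj(cams,"top",p[:3]+0*W(0,0,0))-sl.mean(0);o.append(s)
    if not use:o[2]=o[2]*0
    return np.array(o).ravel() if 0 else np.concatenate([x.ravel() for x in o])
for use in(1,0):
    f=least_squares(res,[.592,-.184,.114,.117,.1,.11],args=(use,));print(use,f.x.round(4),np.degrees(f.x[3]),"\n",res(f.x,1).reshape(-1,2).round(2).tolist())
```

```text
1 [ 0.5924 -0.1817  0.1178  0.1159  0.1038  0.1138] 6.641279268739553 
 [[-0.43, 0.45], [0.04, 0.16], [-0.22, -0.35], [0.47, -0.39], [-0.25, -0.16], [0.23, 0.01], [-0.08, -0.1], [-0.31, -0.15], [-0.11, 0.28], [-0.49, -0.22], [0.26, -0.23], [-0.82, -0.01], [-0.13, 0.05], [-0.13, 0.05], [-0.13, 0.05], [-0.13, 0.05]]
0 [ 0.5915 -0.1812  0.123   0.1153  0.1034  0.1128] 6.606063003906258 
 [[-0.52, 0.32], [0.33, 0.03], [0.02, -0.17], [0.38, -0.23], [0.03, -0.2], [0.17, 0.06], [-0.17, -0.0], [-0.08, -0.14], [-0.37, -1.31], [-0.21, -2.1], [0.55, -1.82], [-0.98, -1.38], [-0.04, 0.08], [-0.04, 0.08], [-0.04, 0.08], [-0.04, 0.08]]
```

```bash
cat > plan.py <<'E'
from h import *
def RP(yaw,t):return (R.from_euler('z',yaw)*R.from_euler('y',-t)).as_matrix()
O=np.array([.5924,-.1817,.1165]);PAN=RP(np.radians(6.6),np.radians(30))
def pose(r):
    o=r.get_obs();return o,np.array(o["ee_pos"]),R.from_rotvec(o["orientation"]).as_matrix()
def delta(p,M,pt,Mt):
    "row needed: rotvec deg & shift mm in tool axes; pt = TCP target"
    return np.degrees(R.from_matrix(M.T@Mt).as_rotvec()).round(1),(M.T@(pt-p)*1000).round(1)
def tool(xd,yd):
    x=xd/np.linalg.norm(xd);y=yd-x*(yd@x);y/=np.linalg.norm(y);return np.c_[x,y,np.cross(x,y)]
E
python3 - <<'E'
from rig import r
from plan import *
o,p,M=pose(r);print(M.round(3))
a=np.radians(77.8);yd=np.array([np.cos(a),np.sin(a),0])
for s in(1,-1):
    Mt=tool(np.array([0,0,-1.]),s*yd);print(s,delta(p,M,np.array([.491,.2718,.19]),Mt),delta(Mt[:,0],Mt,O,tool(-PAN[:,2],PAN[:,0])),delta(Mt[:,0],Mt,O,tool(-PAN[:,2],-PAN[:,0])))
    print("world yaw of y",np.degrees(np.arctan2(Mt[1,1],Mt[0,1])))
E
```

```text
[[-0.     0.441 -0.897]
 [ 0.001 -0.897 -0.441]
 [-1.    -0.001 -0.   ]]
1 (array([-1.416e+02, -1.000e-01,  0.000e+00]), array([  66.5, -602.1, -560.5])) (array([ 69.5, -18.6,  26. ]), array([-1116.5,   -52.4,   617.4])) (array([-106. ,  -28.4,  -20.3]), array([-1116.5,   -52.4,   617.4]))
world yaw of y 77.8
-1 (array([38.4,  0. ,  0.1]), array([  66.5, -602.1, -560.5])) (array([-106. ,   28.4,   20.3]), array([-1116.5,    52.4,  -617.4])) (array([ 69.5,  18.6, -26. ]), array([-1116.5,    52.4,  -617.4]))
world yaw of y -102.20000000000002
```

```bash
python3 -m crank '[[[-5,0,0,0,-20,-18,0.6],[-12,0,0,0,-50,-46,0.6],[-19,0,0,0,-80,-75,0.6],[-26,0,0,0,-110,-103,0.6],[-33,0,0,0,-140,-131,0.6],[-40,0,0,0,-170,-159,0.6],[-47,0,0,0,-200,-187,0.6],[-54,0,0,0,-230,-215,0.6],[-61,0,0,0,-260,-243,0.6],[-68,0,0,0,-290,-270,0.6]]]' 40
cat > go.py <<'E'
from rig import r
from plan import *
o,p,M=pose(r)
a=np.radians(77.8);yd=np.array([np.cos(a),np.sin(a),0]);Mt=tool(np.array([0,0,-1.]),yd)
print(p,o["qpos"].round(3),delta(p,M,np.array([.491,.2718,.19]),Mt))
E
python3 go.py
```

```text
time: 1.1
ee_pos: [0.368, -0.135, 0.2562]
orientation: [1.152, 1.245, -1.152]
ft_force: [0.9, -0.0, 0.3]
gripper_width: 0.0512
[ 0.36800676 -0.13499975  0.25623716] [-0.549 -0.243  1.814  0.     1.571 -0.626] (array([-73.4,  -0. ,  -0. ]), array([  66.3,  154.2, -396. ]))
```

```bash
python3 -m crank '[[[-8,0,0,0,16,-41,0.6],[-16,0,0,0,33,-83,0.6],[-24,0,0,0,49,-125,0.6],[-32,0,0,0,65,-168,0.6],[-40,0,0,0,82,-210,0.6],[-48,0,0,0,98,-252,0.6],[-56,0,0,10,114,-294,0.6],[-64,0,0,20,130,-334,0.6],[-71,0,0,30,146,-375,0.6],[-73.4,0,0,36,154,-396,0.6]]]'
python3 go.py
python3 - <<'E'
from rig import r,cams
import cv2,numpy as np
im,d=cams.get_image("top");im2,_=cams.get_image("scene")
cv2.imwrite("pics/t1.png",np.hstack([cv2.resize(im[150:250,100:220],(400,333),interpolation=2),cv2.resize(im2[120:220,280:400],(400,333),interpolation=2)])[:,:,::-1])
E
```

```text
time: 2.1
ee_pos: [0.4927, 0.2723, 0.2188]
orientation: [0.165, 1.566, -0.165]
ft_force: [-0.8, -0.6, 0.1]
gripper_width: 0.051
[0.49273372 0.27233439 0.21880532] [ 3.680e-01  1.420e-01  1.523e+00  1.000e-03  1.478e+00 -9.930e-01] (array([ 0.2, -0.1,  0. ]), array([28.8, -0.9, -1.5]))
```

View pics/t1.png

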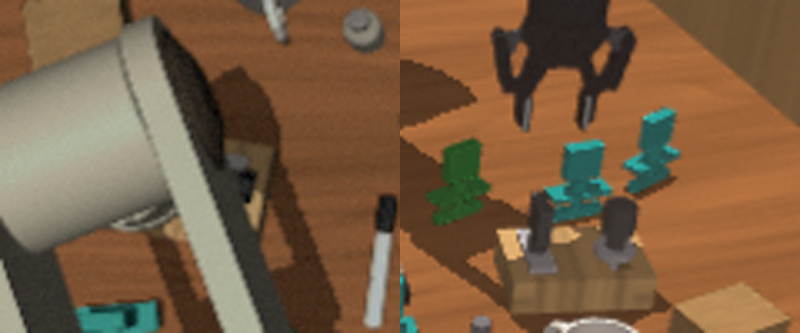

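```bash
python3 -m crank '[[[0.2,0,0,20,-1,-1.5,0.6],[0.2,0,0,50,-1,-1.5,0.6],[0.2,0,0,80,-1,-1.5,0.6],[0.2,0,0,105,-1,-1.5,0.6],[0.2,0,0,120,-1,-1.5,0.6],[0.2,0,0,128,-1,-1.5,0.6],[0.2,0,0,128,-1,-1.5,0.6],[0.2,0,0,128,-1,-1.5,0.3],[0.2,0,0,128,-1,-1.5,0.05],[0.2,0,0,128,-1,-1.5,0.05]]]' 60
python3 -m crank '[[[0,0,0,0,0,0,0.05],[0,0,0,0,0,0,0.05],[0,0,0,0,0,0,0.05]]]' 60
python3 go.py
python3 - <<'E'
from rig import r,cams
import cv2,numpy as np
im2,_=cams.get_image("scene")
cv2.imwrite("pics/t2.png",cv2.resize(im2[140:220,280:380],(700,560),interpolation=2)[:,:,::-1])
E
```

```text
time: 3.2
ee_pos: [0.4916, 0.2693, 0.0933]
orientation: [0.174, 1.562, -0.172]
ft_force: [-0.1, 3.4, 3.6]
gripper_width: 0.0148
time: 3.5
ee_pos: [0.4916, 0.2693, 0.0933]
orientation: [0.174, 1.562, -0.172]
ft_force: [0.3, 4.2, 6.8]
gripper_width: 0.0152
[0.49155343 0.26931145 0.09333283] [ 3.630e-01  2.290e-01  1.686e+00  1.000e-03  1.225e+00 -9.870e-01] (array([-0.4,  0.1, -0.1]), array([-96.7,   2.5,  -1. ]))
```

View pics/t2.png

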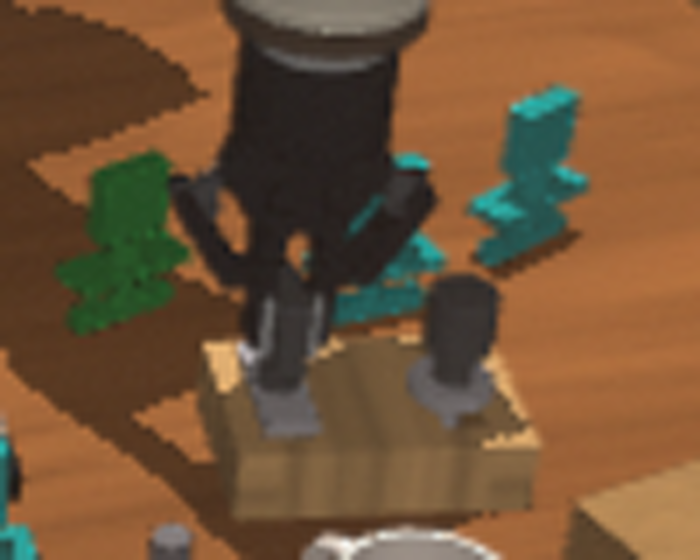

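```bash
python3 -m crank '[[[0,0,0,-5,0,0,0.05],[0,0,0,-15,0,0,0.05],[0,0,0,-30,0,0,0.05],[0,0,0,-50,0,0,0.05],[0,0,0,-75,0,0,0.05],[0,0,0,-105,0,0,0.05],[0,0,0,-135,0,0,0.05],[0,0,0,-165,0,0,0.05],[0,0,0,-190,0,0,0.05],[0,0,0,-200,0,0,0.05]]]' 60
cat > go2.py <<'E'
from rig import r
from plan import *
import sys
h=float(sys.argv[1]); qt=len(sys.argv)>2
o,p,M=pose(r)
Mt=tool(-PAN[:,2],-PAN[:,1] if qt else PAN[:,0])
print(o["time"],p.round(4),o["qpos"].round(3),o["ft_force"].round(1),o["gripper_width"])
print(delta(p,M,O+PAN[:,2]*(.053+h),Mt), "local tcp",((p-O)@PAN*1000).round(1))
E
python3 go2.py 0.1
```

```text
time: 4.55
ee_pos: [0.4914, 0.2688, 0.2948]
orientation: [0.174, 1.561, -0.172]
ft_force: [0.0, 0.6, -2.4]
gripper_width: 0.0155
4.55 [0.4914 0.2688 0.2948] [ 0.363  0.108  1.408 -0.     1.623 -0.987] [ 0.   0.6 -2.4] 0.015468247848780002
(array([ 69.1, -18.4,  25.9]), array([  45.5, -442.8,  124.8])) local tcp [ 47.1 459.2 178.7]
```

```bash
python3 -m crank '[[[3.5,-0.9,1.3,0,-22,6,0.05],[10.4,-2.8,3.9,0,-66,19,0.05],[17.3,-4.6,6.5,0,-110,31,0.05],[24.2,-6.4,9.1,0,-154,44,0.05],[31,-8.3,11.7,0,-198,56,0.05],[38,-10,14.2,0,-242,69,0.05],[45,-12,16.8,0,-286,81,0.05],[52,-13.8,19.4,5,-330,94,0.05],[59,-15.6,22,10,-374,106,0.05],[63,-16.8,23.6,15,-405,114,0.05]]]' 60
python3 go2.py 0.08
```

```text
time: 5.55
ee_pos: [0.5129, -0.1539, 0.2761]
orientation: [1.261, 0.964, -0.69]
ft_force: [1.3, 0.8, -1.7]
gripper_width: 0.0153
5.55 [ 0.5129 -0.1539  0.2761] [-0.624 -0.183  1.793  0.36   1.202 -0.919] [ 1.3  0.8 -1.7] 0.015285708806368004
(array([ 5.7, -1.5,  2.4]), array([ 42.8, -16. ,  36.4])) local tcp [ 14.2  36.7 176.1]
```

```bash
python3 -m crank '[[[1.5,-0.4,0.6,5,-4,9,0.05],[3,-0.8,1.2,15,-8,18,0.05],[4.5,-1.2,1.8,28,-12,28,0.05],[5.7,-1.5,2.4,38,-16,35,0.05],[5.7,-1.5,2.4,42,-16,36,0.05],[5.7,-1.5,2.4,42,-16,36,0.05],[5.7,-1.5,2.4,42,-16,36,0.05]]]' 60
python3 go2.py 0.045
python3 - <<'E'
from rig import r,cams
import cv2,numpy as np
im,d=cams.get_image("top");im2,_=cams.get_image("scene")
np.savez("3.npz",im=im,im2=im2,d=d)
cv2.imwrite("pics/t3.png",np.hstack([cv2.resize(im[120:220,260:380],(400,333),interpolation=2),cv2.resize(im2[150:250,140:260],(400,333),interpolation=2)])[:,:,::-1])
E
```

```text
time: 6.25
ee_pos: [0.5271, -0.1859, 0.2339]
orientation: [1.346, 0.893, -0.722]
ft_force: [0.5, 0.6, -1.9]
gripper_width: 0.0155
6.25 [ 0.5271 -0.1859  0.2339] [-0.671 -0.125  1.843  0.415  1.078 -0.929] [ 0.5  0.6 -1.9] 0.015493415891935354
(array([ 0.5, -0.1,  0.1]), array([36.3, -2.1,  3.4])) local tcp [  2.1   3.3 134.4]
```

View pics/t3.png

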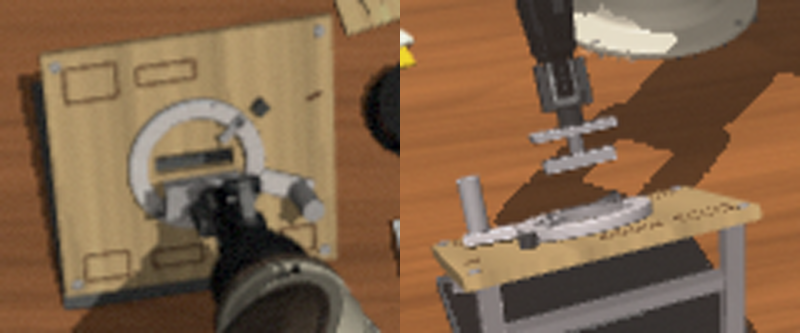

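```bash
cat > ov.py <<'E'
from rig import r,cams
from plan import *
import sys
name=sys.argv[1]; ax,ay,az=[float(v)/1000 for v in sys.argv[2:5]]  # adjust of anchor origin in tool frame x offset (53 default), y, z
o,p,M=pose(r)
im,d=cams.get_image("top");im2,_=cams.get_image("scene")
# anchor frame: z=-toolx, y=tool y (jaws), x = y cross z
z=-M[:,0];y=M[:,1];x=np.cross(y,z)
org=p+M@np.array([.053+ax,ay,az])
def box(a,b,z0,z1):return [org+x*i*a/2+y*j*b/2+z*k for k in(z0,z1) for i,j in((1,1),(1,-1),(-1,-1),(-1,1))]
B=[box(.074,.028,0,.008),box(.064,.013,-.029,-.017)]
E=[(0,1),(1,2),(2,3),(3,0),(4,5),(5,6),(6,7),(7,4),(0,4),(1,5),(2,6),(3,7)]
rd=lambda X,Y,Z:O+PAN@np.array([X,Y,Z])
slot=[rd(i*.009,j*.035,0) for i,j in((1,1),(1,-1),(-1,-1),(-1,1))]
out=[]
for n,I,(u0,v0,w,h) in(("top",im,(290,140,60,60)),("scene",im2,(155,165,60,60))):
    S=10;c=cv2.resize(I[v0:v0+h,u0:u0+w],None,fx=S,fy=S,interpolation=2);raw=c.copy()
    f=lambda P:[tuple(int((q[i]-(u0,v0)[i]+.5)*S) for i in(0,1)) for q in proj(cams,n,np.array(P))]
    for b,col in zip(B,((255,0,0),(255,255,0))):
        q=f(b)
        for i,j in E:cv2.line(c,q[i],q[j],col,1,cv2.LINE_AA)
    q=f(slot)
    for i in range(4):cv2.line(c,q[i],q[i-1],(0,255,0),1,cv2.LINE_AA)
    out.append(np.hstack([c,raw]) if n=="zz" else c)
cv2.imwrite(f"pics/{name}.png",cv2.resize(np.hstack(out),(800,400),interpolation=3)[:,:,::-1])
a=((org-O)@PAN*1000).round(1);print("anchor local mm",a,"tilt",np.degrees(np.arccos(z@PAN[:,2])).round(2),"ang x",np.degrees(np.arctan2(x@PAN[:,1],x@PAN[:,0])).round(1))
E
python3 ov.py o1 0 0 0
```

```text
anchor local mm [ 2.3  3.3 81.6] tilt 0.11 ang x -89.6
```

View pics/o1.png

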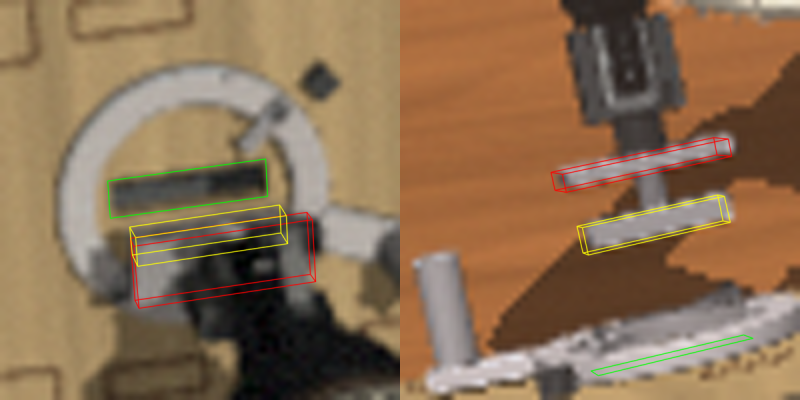

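```bash
sed -e 's/(290,140,60,60)/(300,155,45,35)/; s/S=10/S=16/; s/cv2.resize(np.hstack(out),(800,400),interpolation=3)/np.vstack([out[0],np.zeros((1,720,3),np.uint8)])/' ov.py > ov2.py; sed -i 's/(155,165,60,60)/(172,175,45,35)/; s/cv2.imwrite.*/cv2.imwrite(f"pics\/{name}.png",cv2.resize(np.vstack(out),(560,870))[:,:,::-1][:435]);cv2.imwrite(f"pics\/{name}s.png",out[1][:,:,::-1])/' ov2.py
sed -i 's/cv2.resize(np.vstack(out),(560,870))\[:,:,::-1\]\[:435\]/out[0][:,:,::-1]/' ov2.py
python3 ov2.py o2 0 0 0
```

```text
anchor local mm [ 2.2  3.1 81.5] tilt 0.11 ang x -89.6
```

View pics/o2.png

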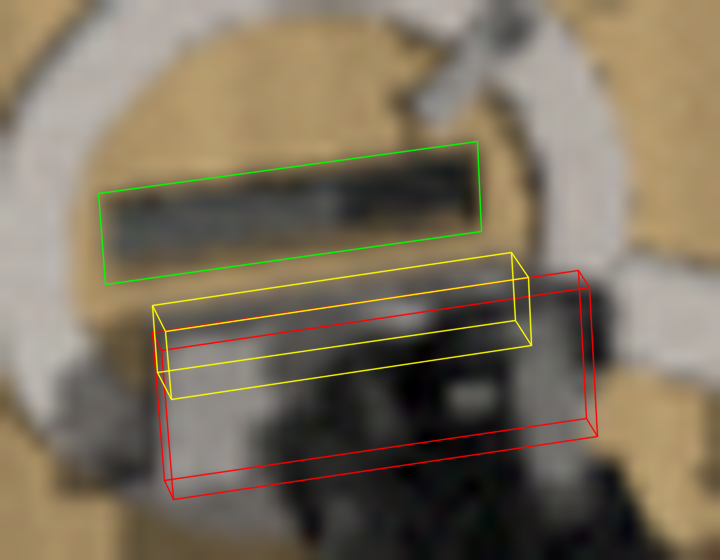

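View pics/o2s.png

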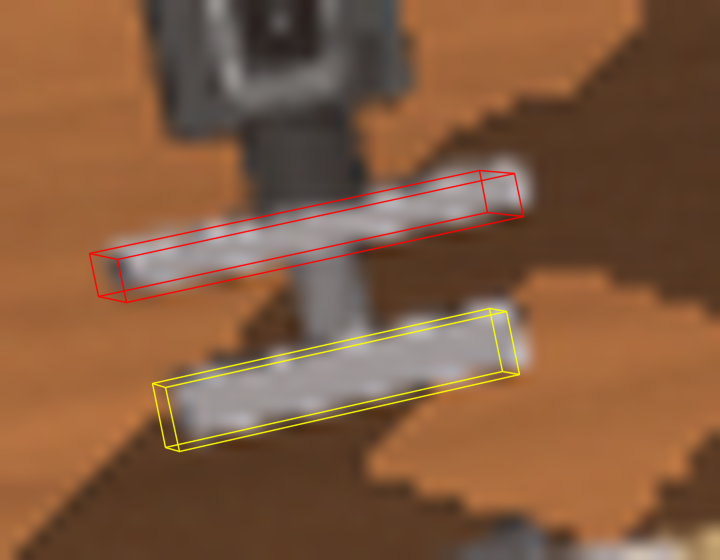

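```bash
python3 -m crank '[[[0.4,0,0,5,-1,2,0.05],[0.4,0,0,15,-2.2,4,0.05],[0.4,0,0,25,-2.2,4,0.05],[0.4,0,0,35,-2.2,4,0.05],[0.4,0,0,42,-2.2,4,0.05],[0.4,0,0,45,-2.2,4,0.05],[0.4,0,0,45,-2.2,4,0.05],[0.4,0,0,45,-2.2,4,0.05]]]' 60
python3 ov2.py o3 0 0 0
```

```text
time: 7.35
ee_pos: [0.548, -0.188, 0.1937]
orientation: [1.353, 0.891, -0.727]
ft_force: [-0.3, 0.3, -1.6]
gripper_width: 0.0155
anchor local mm [-0.3 -1.  36.3] tilt 0.12 ang x -90.0
```

View pics/o3.png

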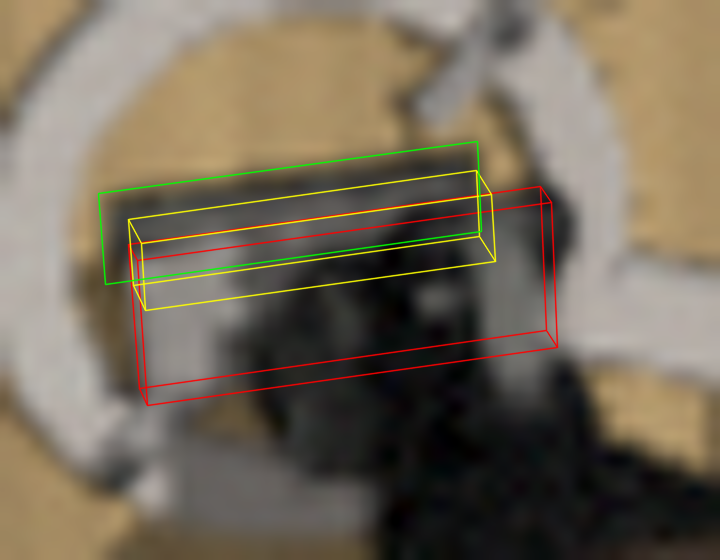

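View pics/o3s.png

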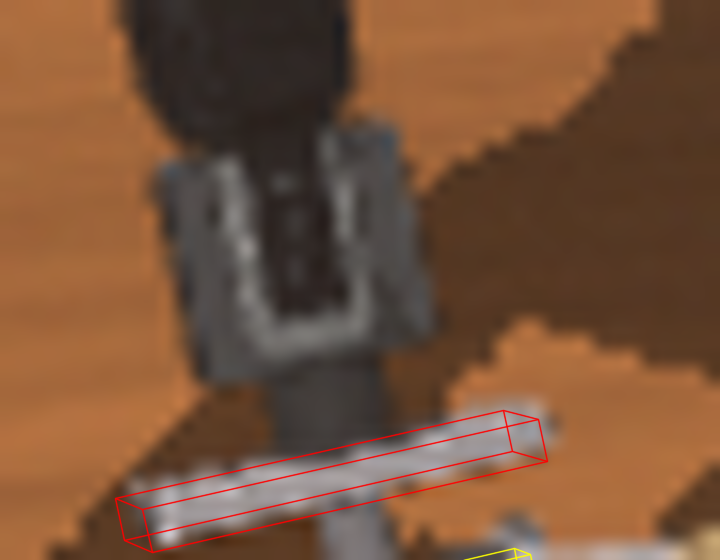

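```bash
python3 -m crank '[[[0,0,0,2,0.3,0,0.05],[0,0,0,4,0.3,0,0.05],[0,0,0,6,0.3,0,0.05],[0,0,0,8,0.3,0,0.05],[0,0,0,10,0.3,0,0.05],[0,0,0,12,0.3,0,0.05],[0,0,0,12,0.3,0,0.05]]]' 60
python3 go2.py 0
```

```text
time: 8.15
ee_pos: [0.5541, -0.1871, 0.183]
orientation: [1.353, 0.891, -0.727]
ft_force: [-0.1, -1.0, -2.4]
gripper_width: 0.0155
8.15 [ 0.5541 -0.1871  0.183 ] [-0.636 -0.032  1.864  0.431  0.959 -0.939] [-0.1 -1.  -2.4] 0.01545762865988317
(array([-0. , -0.1,  0.1]), array([23.9,  0.2, -0.9])) local tcp [-0.2 -1.  76.9]
```

```bash
python3 -m crank '[[[0,0,0,2,0.2,0,0.05],[0,0,0,4,0.2,0,0.05],[0,0,0,6,0.2,0,0.05],[0,0,0,8,0.2,0,0.05],[0,0,0,10,0.2,0,0.05],[0,0,0,12,0.2,0,0.05],[0,0,0,14,0.2,0,0.05],[0,0,0,16,0.2,0,0.05],[0,0,0,17,0.2,0,0.05]]]' 60
python3 go2.py 0
python3 ov2.py o4 0 0 0
```

```text
time: 9.05
ee_pos: [0.5628, -0.1861, 0.1684]
orientation: [1.353, 0.891, -0.727]
ft_force: [-0.1, 0.0, -2.0]
gripper_width: 0.0152
9.05 [ 0.5628 -0.1861  0.1684] [-0.623 -0.003  1.867  0.436  0.924 -0.942] [-0.1  0.  -2. ] 0.015228037172339063
(array([-0. , -0.1,  0.1]), array([ 6.9, -0. , -1. ])) local tcp [ 0.  -1.  59.9]
anchor local mm [-0.  -0.9  6.9] tilt 0.14 ang x -90.0
```

View pics/o4.png

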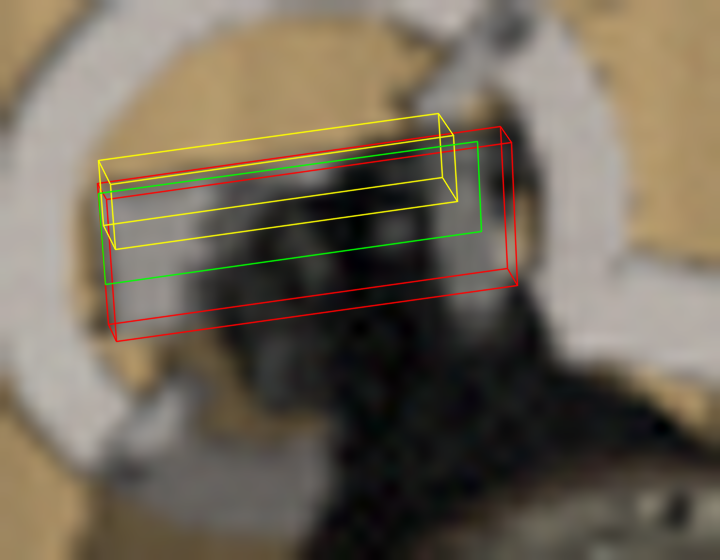

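Foot is through the slot with no contact force: the flange is visible just inside the ring, spanning about (105–510, 130–340). Next I lower gently until it touches.

```bash
python3 -m crank '[[[0,0,0,1.5,0,0,0.05],[0,0,0,3,0,0,0.05],[0,0,0,4,0,0,0.05],[0,0,0,5,0,0,0.05],[0,0,0,5,0,0,0.05]]]' 60
python3 go2.py 0
```

```text
time: 9.65
ee_pos: [0.5652, -0.1858, 0.1642]
orientation: [1.353, 0.891, -0.727]
ft_force: [-0.0, 0.3, -2.5]
gripper_width: 0.0152
9.65 [ 0.5652 -0.1858  0.1642] [-0.619  0.006  1.868  0.438  0.914 -0.943] [-0.   0.3 -2.5] 0.015178882481310815
(array([-0. , -0.1,  0.1]), array([ 2., -0., -1.])) local tcp [ 0. -1. 55.]
```

```bash
python3 -m crank '[[[0,0,0,0.7,0,0,0.05],[0,0,0,1.4,0,0,0.05],[0,0,0,2,0,0,0.05],[0,0,0,2,0,0,0.05]]]' 60
python3 go2.py 0
```

```text
time: 10.05
ee_pos: [0.5662, -0.1858, 0.1625]
orientation: [1.353, 0.891, -0.727]
ft_force: [0.1, 0.8, -1.6]
gripper_width: 0.0155
10.05 [ 0.5662 -0.1858  0.1625] [-0.618  0.009  1.868  0.439  0.91  -0.943] [ 0.1  0.8 -1.6] 0.015482383197036254
(array([-0. , -0.1,  0.1]), array([ 0.1, -0. , -1. ])) local tcp [ 0.  -1.  53.1]
```

```bash
python3 -m crank '[[[0,0,0,0.7,0,0,0.05],[0,0,0,1.4,0,0,0.05],[0,0,0,2,0,0,0.05],[0,0,0,2,0,0,0.05]]]' 60
python3 go2.py 0
```

```text
time: 10.45
ee_pos: [0.5669, -0.1856, 0.1618]
orientation: [1.353, 0.891, -0.726]
ft_force: [-21.1, 4.3, 16.6]
gripper_width: 0.0155
10.45 [ 0.5669 -0.1856  0.1618] [-0.617  0.011  1.868  0.439  0.908 -0.944] [-21.1   4.3  16.6] 0.01551922812955368
(array([ 0. , -0.1,  0.1]), array([-0.9, -0.3, -0.9])) local tcp [ 0.3 -0.9 52.1]
```

```bash
python3 -m crank '[[[0,0,0,-0.6,0,0,0.05],[0,0,0,-0.9,0,0,0.05],[0,0,0,-0.9,0,0,0.05]]]' 60
python3 go2.py 0 q
python3 ov2.py o5 1 0 0
```

```text
time: 10.75
ee_pos: [0.5667, -0.1857, 0.1618]
orientation: [1.353, 0.891, -0.727]
ft_force: [-5.9, 1.5, 5.1]
gripper_width: 0.0151
10.75 [ 0.5667 -0.1857  0.1618] [-0.617  0.011  1.868  0.439  0.908 -0.943] [-5.9  1.5  5.1] 0.015109029926240355
(array([90. , -0. ,  0.1]), array([-0.8, -0.2, -1. ])) local tcp [ 0.2 -1.  52.2]
anchor local mm [ 0.2 -0.9 -1.8] tilt 0.12 ang x -90.0
```

View pics/o5.png

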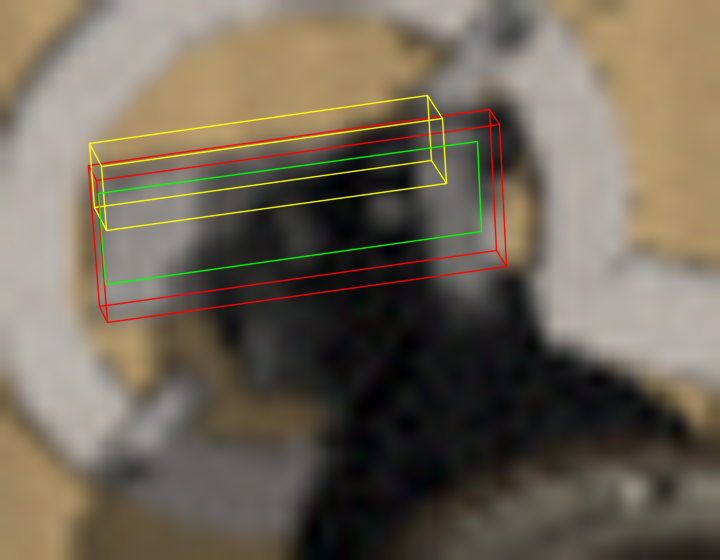

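View pics/o5s.png

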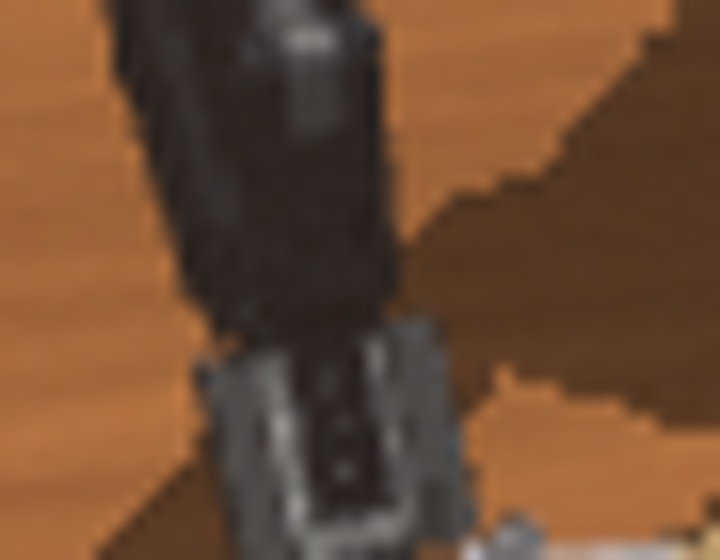

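```bash
python3 -m crank '[[[4,0,0,0,0,0,0.05],[11,0,0,0,0,0,0.05],[18,0,0,0,0,0,0.05],[25,0,0,0,0,0,0.05],[32,0,0,0,0,0,0.05],[39,0,0,0,0,0,0.05],[45,0,0,0,0,0,0.05],[45,0,0,0,0,0,0.05]]]' 60
python3 go2.py 0 q
```

```text
time: 11.65
ee_pos: [0.5665, -0.1858, 0.1616]
orientation: [2.037, 0.613, -1.144]
ft_force: [-7.7, -0.3, 3.6]
gripper_width: 0.0152
11.65 [ 0.5665 -0.1858  0.1616] [-0.617  0.011  1.868  0.439  0.908 -0.154] [-7.7 -0.3  3.6] 0.015193758008929447
(array([44.8,  0. ,  0.1]), array([-0.9, -0.7, -0.8])) local tcp [-0.1 -1.1 52.1]
```

```bash
python3 -m crank '[[[4,0,0,0,0,0,0.05],[11,0,0,0,0,0,0.05],[18,0,0,0,0,0,0.05],[25,0,0,0,0,0,0.05],[32,0,0,0,0,0,0.05],[39,0,0,0,0,0,0.05],[45,0,0,0,0,0,0.05],[45,0,0,0,0,0,0.05],[45,0,0,0,0,0,0.05]]]' 60
python3 go2.py 0 q
python3 ov2.py o6 1 0 0
```

```text
time: 12.55
ee_pos: [0.566, -0.1851, 0.1613]
orientation: [2.667, 0.158, -1.545]
ft_force: [-16.6, 5.2, 8.4]
gripper_width: 0.0154
12.55 [ 0.566  -0.1851  0.1613] [-0.617  0.01   1.869  0.439  0.91   0.628] [-16.6   5.2   8.4] 0.015405548710008519
(array([-0. ,  0.2,  0.2]), array([-0.9, -0.3, -0.6])) local tcp [-0.6 -0.3 52.1]
anchor local mm [-0.7 -0.1 -1.9] tilt 0.26 ang x 180.0
```

View pics/o6.png

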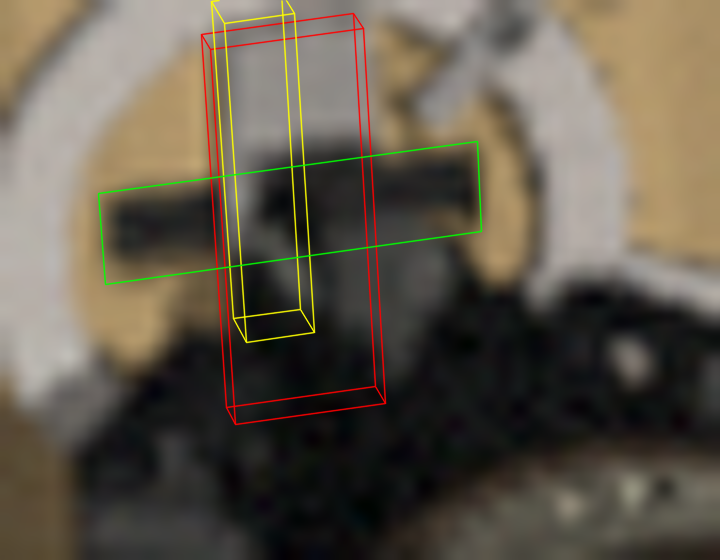

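```bash
python3 -m crank '[[[0,0,0,-0.7,0,0,0.05],[0,0,0,-0.7,0,0,0.25],[0,0,0,-0.7,0,0,0.5],[0,0,0,-0.7,0,0,0.5],[0,0,0,-3,0,0,0.5],[0,0,0,-15,0,0,0.5],[0,0,0,-35,0,0,0.5],[0,0,0,-55,0,0,0.5],[0,0,0,-70,0,0,0.5],[0,0,0,-75,0,0,0.5]]]' 60
python3 go2.py 0 q
python3 ov2.py o7 -74 0 0
```

```text
time: 13.65
ee_pos: [0.5292, -0.1906, 0.229]
orientation: [2.668, 0.154, -1.539]
ft_force: [-0.4, -0.1, -0.3]
gripper_width: 0.0428
13.65 [ 0.5292 -0.1906  0.229 ] [-0.677 -0.115  1.844  0.42   1.065  0.638] [-0.4 -0.1 -0.3] 0.042805211885315435
(array([ 0. , -0.1, -0. ]), array([76.3, -1.6,  1.1])) local tcp [  1.   -1.6 129.3]
anchor local mm [  1.   -1.6 150.3] tilt 0.06 ang x -180.0
```

View pics/o7.png

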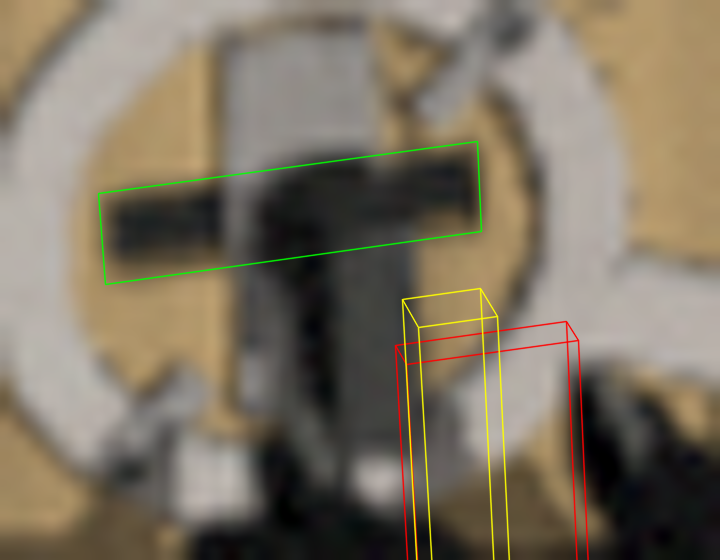

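Run:
```python
from rig import r,cams
import cv2,numpy as np
im,d=cams.get_image("top");im2,_=cams.get_image("scene")
cv2.imwrite("pics/t7.png",np.hstack([cv2.resize(im[130:210,280:370],(400,356),interpolation=2),cv2.resize(im2[160:250,145:255],(400,327),interpolation=2).copy() if 0 else cv2.resize(im2[160:250,145:246],(400,356),interpolation=2)])[:,:,::-1])
```

```text
(no output)
```

View pics/t7.png

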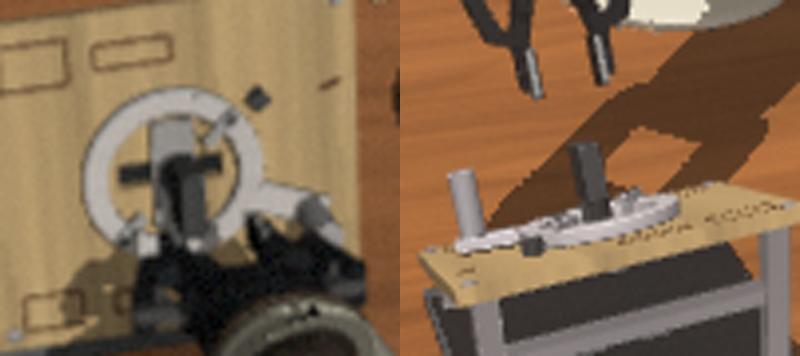

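Run:
```python
from rig import cams
from plan import *
g=lambda x,y:(290+(x+.5)/11-.5,145+(y+.5)/11-.5)
n=PAN[:,2]
pk=ray(cams,"top",*g(705,420),n,O+n*.0615);print((pk-O)@PAN)
# peg base/scene check
for c in(0.0,.05,.1):
    a=np.radians(-67)-.8+c;print(c,.095*np.cos(a),.095*np.sin(a))
```

```text
[-0.03486321 -0.08840456  0.0615    ]
0.0 -0.03686995263295436 -0.08755344991971306
0.05 -0.03244802609914404 -0.08928676050943538
0.1 -0.027944996398691184 -0.09079690069753008
```

```bash
python3 -m crank '[[[0,0,0,0,15,6,0.6],[0,0,0,0,35,15,0.6],[0,0,0,0,55,24,0.6],[0,0,0,0,75,31,0.6],[0,0,0,0,85,35,0.6],[0,0,0,0,86.5,36,0.6],[0,0,0,0,86.5,36,0.6]]]' 60
python3 go2.py 0 q
python3 - <<'E'
from rig import r,cams
from plan import *
im,d=cams.get_image("top");im2,_=cams.get_image("scene")
cv2.imwrite("pics/t8.png",np.hstack([cv2.resize(im[130:210,280:370],(400,356),interpolation=2),cv2.resize(im2[160:250,130:231],(400,356),interpolation=2)])[:,:,::-1])
E
```

```text
time: 14.55
ee_pos: [0.5086, -0.2793, 0.2081]
orientation: [2.668, 0.157, -1.543]
ft_force: [0.3, -0.5, -0.4]
gripper_width: 0.0513
14.55 [ 0.5086 -0.2793  0.2081] [-0.853 -0.027  1.805  0.481  1.1    0.438] [ 0.3 -0.5 -0.4] 0.05125387567097324
(array([-0. ,  0.1,  0.1]), array([ 73.7, -87.1, -36. ])) local tcp [-36.  -87.3 126.5]
```

View pics/t8.png

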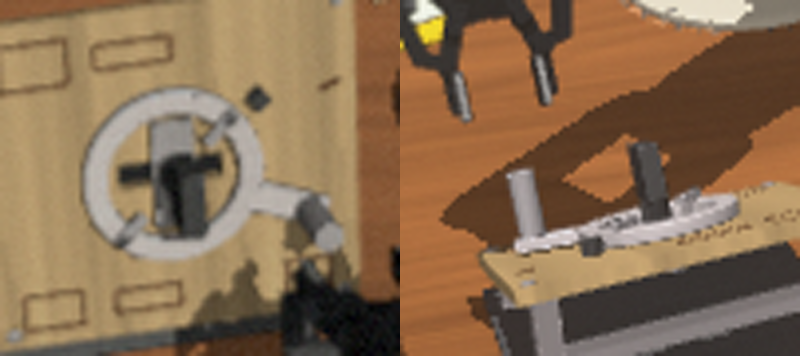

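```bash
python3 -m crank '[[[0,0,0,10,1,-1,0.6],[0,0,0,25,1,-1,0.6],[0,0,0,40,1,-1,0.6],[0,0,0,52,1,-1,0.6],[0,0,0,62,1,-1,0.6],[0,0,0,70,1,-1,0.6],[0,0,0,72,1,-1,0.6],[0,0,0,72,1,-1,0.6]]]' 60
python3 go2.py 0 q
python3 - <<'E'
from rig import r,cams
from plan import *
im,d=cams.get_image("top");im2,_=cams.get_image("scene")
cv2.imwrite("pics/t9.png",np.hstack([cv2.resize(im[130:210,280:370],(400,356),interpolation=2),cv2.resize(im2[160:250,130:231],(400,356),interpolation=2)])[:,:,::-1])
E
```

```text
time: 15.45
ee_pos: [0.5453, -0.2762, 0.1465]
orientation: [2.667, 0.156, -1.542]
ft_force: [0.1, -0.0, 0.2]
gripper_width: 0.0513
15.45 [ 0.5453 -0.2762  0.1465] [-0.792  0.086  1.823  0.503  0.957  0.427] [ 0.1 -0.   0.2] 0.05127474176413208
(array([-0. ,  0.1,  0.1]), array([  1.9, -88.5, -34.9])) local tcp [-34.9 -88.5  54.8]
```

View pics/t9.png

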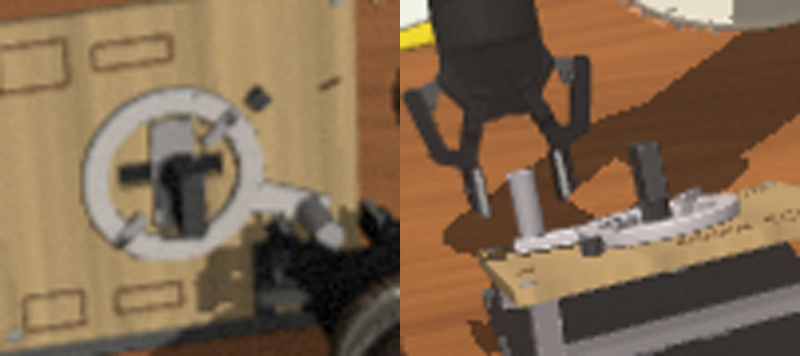

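```bash
python3 -m crank '[[[0,0,0,0,0,0,0.4],[0,0,0,0,0,0,0.2],[0,0,0,0,0,0,0.1],[0,0,0,0,0,0,0.1],[0,0,0,0,0,0,0.1]]]' 40
python3 go2.py 0 q
```

```text
time: 16.05
ee_pos: [0.5455, -0.2754, 0.1474]
orientation: [2.669, 0.158, -1.541]
ft_force: [-2.5, 10.5, 9.6]
gripper_width: 0.0188
16.05 [ 0.5455 -0.2754  0.1474] [-0.792  0.084  1.823  0.505  0.959  0.427] [-2.5 10.5  9.6] 0.01878050495617339
(array([-0. , -0. ,  0.2]), array([  2.8, -87.6, -34.2])) local tcp [-34.2 -87.6  55.5]
```

```bash
python3 -m crank '[[[0,0,0,0,1.5,-4,0.1],[0,0,0,0,2.7,-8,0.1],[0,0,0,0,3.8,-12,0.1],[0,0,0,0,4.7,-16,0.1],[0,0,0,0,5.5,-20,0.1],[0,0,0,0,6.1,-24,0.1],[0,0,0,0,6.5,-28,0.1],[0,0,0,0,6.7,-32,0.1]]]' 40
python3 go2.py 0 q
```

```text
time: 16.85
ee_pos: [0.5731, -0.2788, 0.1629]
orientation: [2.667, 0.16, -1.544]
ft_force: [-14.8, 11.0, 10.3]
gripper_width: 0.0188
16.85 [ 0.5731 -0.2788  0.1629] [-0.757  0.119  1.749  0.481  0.979  0.484] [-14.8  11.   10.3] 0.018773799339842117
(array([0. , 0.1, 0.2]), array([  2.7, -94.2,  -3.2])) local tcp [ -3.1 -94.2  55.3]
```

```bash
python3 -m crank '[[[0,0,0,0,0,-4,0.1],[0,0,0,0,-0.2,-8.3,0.1],[0,0,0,0,-0.6,-12.5,0.1],[0,0,0,0,-1,-16.5,0.1],[0,0,0,0,-1.8,-20.5,0.1],[0,0,0,0,-2.6,-24.7,0.1],[0,0,0,0,-3.7,-28.7,0.1],[0,0,0,0,-4.8,-32.6,0.1],[0,0,0,0,-6,-36,0.1],[0,0,0,0,-6.4,-37,0.1]]]' 40
python3 go2.py 0 q
```

```text
time: 17.85
ee_pos: [0.6034, -0.2678, 0.1802]
orientation: [2.665, 0.163, -1.548]
ft_force: [-24.3, 13.4, 7.8]
gripper_width: 0.0188
17.85 [ 0.6034 -0.2678  0.1802] [-0.703  0.144  1.683  0.451  0.996  0.563] [-24.3  13.4   7.8] 0.018797027365005634
(array([0. , 0.3, 0.4]), array([  2.4, -86.8,  32.6])) local tcp [ 32.7 -86.8  54.7]
```

```bash
python3 -m crank '[[[0,0,0,0,-0.6,-1.5,0.1],[0,0,0,0,-1.2,-3,0.1],[0,0,0,0,-1.6,-4,0.1],[0,0,0,0,-1.6,-4,0.1]]]' 40
python3 go2.py 0 q
```

```text
time: 18.25
ee_pos: [0.6045, -0.2673, 0.1806]
orientation: [2.662, 0.16, -1.554]
ft_force: [-45.5, 1.7, 3.6]
gripper_width: 0.0189
18.25 [ 0.6045 -0.2673  0.1806] [-0.699  0.146  1.678  0.444  0.998  0.573] [-45.5   1.7   3.6] 0.01886643974804312
(array([-0. ,  0.5,  0.3]), array([  2.1, -86.4,  33.9])) local tcp [ 33.9 -86.5  54.4]
```

```bash
python3 -m crank '[[[0,0,0,0,1,2.5,0.1],[0,0,0,0,1,2.5,0.3],[0,0,0,0,1,2.5,0.6],[0,0,0,0,1,2.5,0.6],[0,0,0,-5,1,2.5,0.6],[0,0,0,-20,1,2.5,0.6],[0,0,0,-40,1,2.5,0.6],[0,0,0,-60,1,2.5,0.6],[0,0,0,-80,1,2.5,0.6],[0,0,0,-100,1,2.5,0.6]]]' 40
python3 go2.py 0 q
```

```text
time: 19.25
ee_pos: [0.5555, -0.275, 0.2705]
orientation: [2.667, 0.155, -1.541]
ft_force: [-0.5, -0.0, 0.4]
gripper_width: 0.0513
19.25 [ 0.5555 -0.275   0.2705] [-0.776  0.008  1.643  0.434  1.18   0.575] [-0.5 -0.   0.4] 0.05131764671537744
(array([0. , 0. , 0.1]), array([104.1, -88.3,  35.9])) local tcp [ 35.9 -88.4 157. ]
```

Now I move toward -y to clear the view and check. tool y = panel −y.

```bash
python3 -m crank '[[[0,0,0,-10,10,10,0.6],[0,0,0,-20,30,25,0.6],[0,0,0,-30,60,45,0.6],[0,0,0,-40,90,65,0.6],[0,0,0,-45,120,85,0.6],[0,0,0,-50,140,95,0.6],[0,0,0,-50,145,100,0.6],[0,0,0,-50,145,100,0.6]]]' 40
python3 - <<'E'
from rig import r,cams
from plan import *
im,d=cams.get_image("top");im2,_=cams.get_image("scene")
cv2.imwrite("pics/t10.png",np.hstack([cv2.resize(im[135:205,280:370],(420,327),interpolation=2),cv2.resize(im2[190:250,145:222],(380,296),interpolation=2) if 0 else cv2.resize(im2[180:245,150:225],(377,327),interpolation=2)])[:,:,::-1])
cv2.imwrite("pics/t10p.png",cv2.resize(im[145:195,290:360],None,fx=11,fy=11,interpolation=2)[:,:,::-1])
E
```

```text
time: 20.05
ee_pos: [0.4615, -0.4323, 0.2619]
orientation: [2.668, 0.155, -1.543]
ft_force: [0.9, 0.6, 0.2]
gripper_width: 0.0514
```

View pics/t10.png

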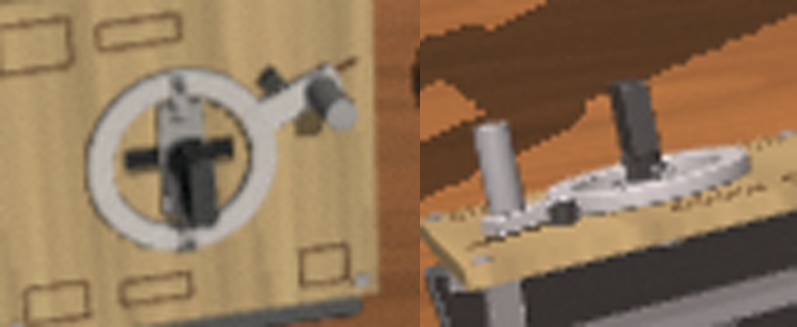

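View pics/t10p.png

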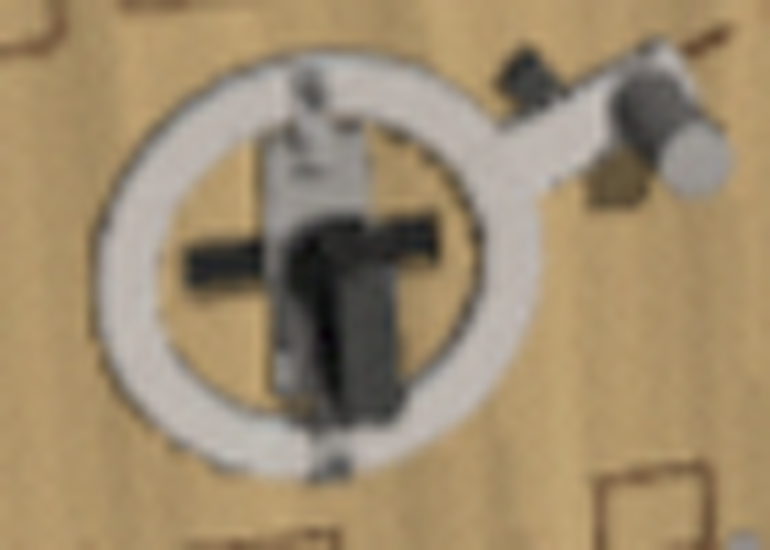

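The lever rests on the dark block at about (530,80), in line with the mark. The tongues at (310,110) and (330,440) lie over the flange, which stands square across the slot. I'll put numbers on this before handing in.

Run:
```python
from rig import cams,r
from plan import *
g=lambda x,y:(290+(x+.5)/11-.5,145+(y+.5)/11-.5)
n=PAN[:,2]
l=(ray(cams,"top",*g(693,163),n,O+n*.0615)-O)@PAN;print(l,"collar",np.arctan2(l[1],l[0])+np.radians(67)+.8)
q=np.array([(ray(cams,"top",*g(*c),n,O+n*.007)-O)@PAN*1000 for c in[(263,128),(368,125),(272,395)]]);print(q.round(1))
e=q[0]-q[2];print("flange angle",np.degrees(np.arctan2(e[1],e[0])),"y centre",(q[0]+q[1])[1]/2)
print(r.get_obs()["ft_force"]); r.job_done()
```

```text
[ 0.03659932 -0.08707217  0.0615    ] collar 0.7964853978974695
[[ 40.7  11.4   7. ]
 [ 37.5 -16.2   7. ]
 [-35.6  13.7   7. ]]
flange angle -1.7564416183961649 y centre -2.431445164747669
[-0.10414202  0.31890699  0.06338725]
the job is handed in; nothing more can be done
```

I fitted the anchor into the panel and locked it, then handed the job in at about 20 s of the 58 s allowed. No verdict was reported.

**What I did:** I took the anchor from the rack and put its T-foot through the slot. I lowered it until the flange met the panel, at about 27 N and within 1 mm of the expected height. I gave it a quarter turn clockwise and let go, then gripped the peg and swung the collar to its stop, where the force rose to about 45 N. I backed off, released it and retracted.

**Last checks, from the top camera:**
- **Collar:** it reads about 0.796 rad, with the lever against the dark block and both tongues over the flange.
- **Anchor:** it is about 2° from square. Its centre is 2–3 mm off the slot's centre, which is within tolerance.
- **Gripper:** it is clear of everything, with the wrist force near zero.

**Not fully checked:**
- **Camera agreement:** the two cameras disagreed by about 2 mm on the sideways position. I aimed between them, and the foot went in without contact force.
- **Seated height:** I did not measure it again after letting go. It rests on the contact force and the tongues lying over the flange.
- **Other objects:** I did not measure the plug or the other bystanders again at the end.

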